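Pop the curing box and swing its lid fully open

TASK

Open the resin curing box on the painting desk: press its red release tab down so that the spring lifts the lid, let go of the tab, then push the lid all the way back until it rests open against its stop and stays there by itself. Do it with the fingertips: do not lift, tip or shove the box, and leave the spray can, paint bottle and figure where they stand.

Things in the scene. Friction and masses are not known exactly. Their poses are not given: they have to be found in the camera images.
- curing_box: grey open-topped box, 150 (x) by 170 (y) by 60 mm high, about 1.8 kg, loose on the desk (slides if pushed with more than about 10 N). Origin: centre of its underside; z up. Its -x side is the front with the release tab, roughly towards the robot (turned up to 0.5 rad either way); the lid is hinged along the top of its +x side and swings up and over towards +x
- tab_pad (a point): point on top of the red ribbed paddle of the release tab, on its centre line. The paddle is 46 (x) by 44 (y) by 6 mm, sticks out level from the box front, its top 37 mm above the desk at rest; this point is 115 mm ahead (-x) of the box centre, 14 mm from the paddle's outer end. Press straight down: 10 mm here (about 4 N) frees the lid, 15 mm (about 5 N) is the stop; it springs back
- tab (a joint): turn of the release tab about its pivot in the box front, rad: 0 at rest, 0.36 pressed to its stop; the lid comes free at about 0.2. Its upright red arm stands 3 to 8 mm ahead of the box front and rises to 77 mm above the desk, with a nib over the lid's front edge; a latched lid cannot be pried up
- lid_edge (a point): middle of the lid's front edge, half-way through its 8 mm thickness. The lid is a flat plate 150 mm from hinge to this edge and 170 mm wide, white frame round an amber window, about 0.16 kg. Shut, the edge is 65 mm above the desk, flush with the box's front; sprung up, it is about 125 to 135 mm above the desk with nothing in front of it
- lid_hinge (a point): middle of the lid's hinge line, which runs along the box's y, 75 mm behind (+x) the box centre and 60.5 mm above the desk; the lid's underside passes through it
- lid (a joint): opening angle of the lid, rad: 0 shut and latched, about 0.47 where the spring pin leaves it after the release, 1.57 upright, 1.85 fully open against its stop. The hinge is damped; from less than about 1.55 the lid slowly falls back onto the spring pin, from more than 1.6 it sinks to the open stop
- primer_can: white and yellow spray can, 52 mm across, 150 mm high, loose bystander; origin at the centre of its foot
- paint_bottle: blue dropper bottle with white nozzle, 28 mm across, 75 mm high, loose bystander; origin at the centre of its foot
- figure: white figure on a clear round base 76 mm across, 98 mm high, loose bystander; origin at the centre of its foot. The three bystanders stand in any order, two on the left (+y) and one on the right of the box, their centres 150 mm or more from the box centre

How it is judged:
By the outcome, as a careful person would: the job done as asked, in the order asked, and still so for the second after the job is handed in, with the robot touching nothing.
It also fails if it takes over 43 s, if anything falls off the work surface, if the arm or the gripper's body presses on something with over 40 N, if the wrist force passes 120 N, or if a joint passes its speed limit or range.

ROBOT

A 7-joint arm with a two-finger parallel gripper is mounted at the origin on the work surface. World frame = base frame: x ahead of the robot, y to its left, z up, the work surface at z = 0. Lengths are in mm, angles in rad, forces in N, time in s.
With the tool pointing down it reaches from about 350 to 900 mm from the base axis. Payload 19.9 kg.
Tool frame: the origin (TCP) lies between the finger pads; the fingertips stand 11 mm ahead of it and the grasp point (between the pads) lies 8 mm behind it; z points along the fingers, y is the line along which they close (so a half turn about z gives the same grasp; the last joint's range is limited). The gripper opens to 85 mm and grips with 20 to 120 N. Pads are 22 mm wide; open, the fingers measure 114 mm over their backs; the gripper's body (76 mm by 85 mm) begins 54 mm behind the grasp point. The pads swing forward as they close: fully open they stand 13 mm farther back than shut.
Start: joints at [1.123, 0.417, -0.01, 1.614, 0.005, 1.111, -0.053], TCP at [246.715, -574.225, 242.26] pointing down, gripper open.
Joint ranges: [-2.81, 2.81], [-0.39, 2.02], [-1.27, 1.25], [0.06, 2.57], [-1.19, 4.33], [0.19, 2], [-2.82, 2.82]. Speed limits (rad/s): [1.89, 1.89, 2.39, 2.39, 3.01, 3.01, 3.01].

INTERFACE

Orientations are given as [roll, pitch, yaw] about the fixed x, y, z axes, in that order (R = Rz(yaw) Ry(pitch) Rx(roll)).
In Python, from bench import arm gives the robot as it stands.
- The arm moves only by the tool carry_out, never from a script. Its argument "rows" is a list of rows, each a list of 6 numbers: the shift along the tool's x, y, z scaled (see below), then the turn, a rotation vector about the tool's x, y, z scaled (see below). In form: [[dx, dy, dz, ax, ay, az], ...]. A call has 1 to 12 rows; each row is the pose to reach, as a shift and turn from the pose commanded when the call began, along the tool's axes at that moment; what a row does not reach only later rows make up. The controller multiplies each number of a shift by 50 cm and each number of a turn by 120 degrees. A row lasts 1/8 s, in which the tool goes at most 62.5 mm and 10.7 degrees, less where a joint would pass 70% of its speed; a pose out of reach is approached as far as the arm can. A call with a number of a shift or a turn outside -1 to 1 is refused whole. A call with a gripper value outside its range is refused whole. "grip" is the finger opening in mm, from 0 to 85.4, set as the call begins (left out, the last holds). The fingers move at their own pace and stop on an object; "grip_force" is the grip in N (left out, the last holds). Time passes only in rows, so rows that repeat a pose let the fingers close. It gives the time, the measured TCP pose, the force, the opening and the grip force at its end, in the units of the state.
- arm.observe(): the state, without advancing time (a new reading comes with each control period).
- arm.capture(name): name is "side" or "top"; returns the picture (480x640x3 uint8, blue, green, red); there is no depth.
- arm.calibration(name): a dict with "fx", "fy", "cx", "cy" (pixels), "D" ([k1, k2, p1, p2, k3] as OpenCV has them; the pictures are not rectified), "R" (3x3) and "t" (3): a world point X has camera coordinates R X + t. Camera axes: x right, y down, z forward; pixel columns grow to the right and rows downward; lengths in mm; the calibration is good to about 2 mm. A picture is of the moment at which its call begins. calibration takes no time and is no camera call.
- arm.job_done(): hands the job in; it is judged then, once.
The state is a dict: "clock": time; "qpos": joint angles; "dq": joint speeds; "joint_efforts": joint torques, N m; "eef_pos": TCP position; "eef_rot": TCP orientation; "contact_force": force on the tool from outside, world axes, zero at the start; "ft_torque": the same for the moment, N m; "opening": finger opening in mm; "grasp_force": force on a finger pad.
Only numpy, scipy, OpenCV 4.12 (cv2) and the standard library are available. Lean on these libraries where they do the work, as an engineer would, in place of code of your own. Each camera call takes 0.05 s, during which the arm holds its last target. There are 200 camera calls.

## Working session

There is one attempt and no reset: what is moved stays moved. The work goes in short steps, Python scripts to look and compute and a tool call to move; the robot and the scene stay as the last step left them, time stands still between calls to the robot, and variables do not carry over. Pictures are saved under pics/ and viewed, at most 10 in all, crops included, and the job is handed in when it is done.

Besides the shell and the picture viewer there is one more tool, called after "Call:" in YAML: its name, and indented under it one key for each argument. carry_out: Moves the arm, as the interface text tells. Shifts and turns lie within -1 to 1; 1 stands for 50 cm of shift or 120 degrees of turn. Its arguments: {"type":"object","properties":{"rows":{"type":"array","items":{"type":"array","items":{"type":"number","minimum":-1,"maximum":1}}},"grip":{"type":"number"},"grip_force":{"type":"number"}},"required":["rows"]}

```bash
mkdir -p pics
python3 - <<'E'
from bench import arm
import cv2
for n in("top","side"):
    cv2.imwrite(f"pics/{n}0.png",arm.capture(n))
    c=arm.calibration(n); print(n,c)
s=arm.observe();print(s)
E
```

```text
top {'fx': 497.6667621549823, 'fy': 497.6667621549823, 'cx': 328.4245694254622, 'cy': 235.54402418740887, 'D': array([-0.02742243,  0.        ,  0.        ,  0.        ,  0.        ]), 'R': array([[ 0.02216792, -0.99971354,  0.00902324],
       [-0.99449995, -0.02297463, -0.10218619],
       [ 0.10236422, -0.00670836, -0.99472437]]), 't': array([ 43.64794439, 563.91319813, 760.07573838])}
side {'fx': 564.0995099232009, 'fy': 564.0995099232009, 'cx': 324.9103482178744, 'cy': 237.98155901826624, 'D': array([-0.14443854,  0.        ,  0.        ,  0.        ,  0.        ]), 'R': array([[ 0.83542755, -0.54923713,  0.01998461],
       [-0.39292684, -0.62230274, -0.67701389],
       [ 0.38427764,  0.55774356, -0.73569886]]), 't': array([-413.58980184,  308.86564873,  619.69430704])}
{'clock': 0.1, 'qpos': array([ 1.12349106,  0.41791326, -0.01026918,  1.61413096,  0.00468911,
        1.11067758, -0.05296877]), 'dq': array([-0.00069735, -0.00067542, -0.00096668, -0.00222283, -0.00086058,
       -0.00129657, -0.0006518 ]), 'joint_efforts': array([ 2.29483281e-03, -8.65812421e+01,  6.80213794e-01, -4.35634232e+01,
        1.91563612e-02,  4.86014484e-03,  1.16214555e-04]), 'eef_pos': array([ 246.58118318, -573.97162556,  241.7164657 ]), 'eef_rot': array([-3.14049059e+00,  8.98821317e-05,  4.05808855e-01]), 'contact_force': array([ 0.0113836 ,  0.41095388, -0.29014623]), 'ft_torque': array([-0.08011319,  0.00322555, -0.02550778]), 'grasp_force': 0.0, 'opening': 85.33271261999907}
```

View pics/top0.png

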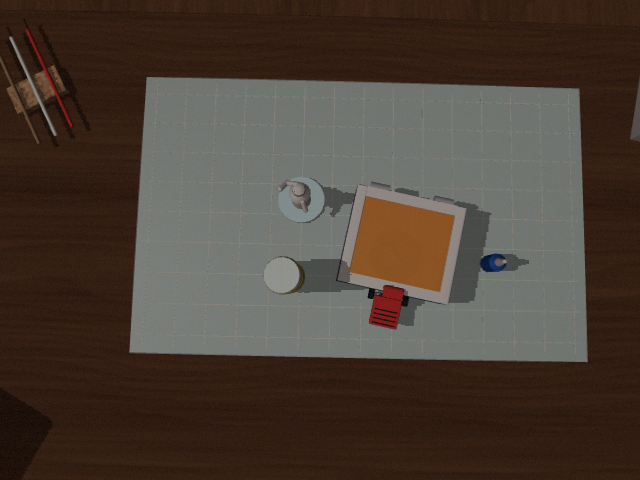

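View pics/side0.png

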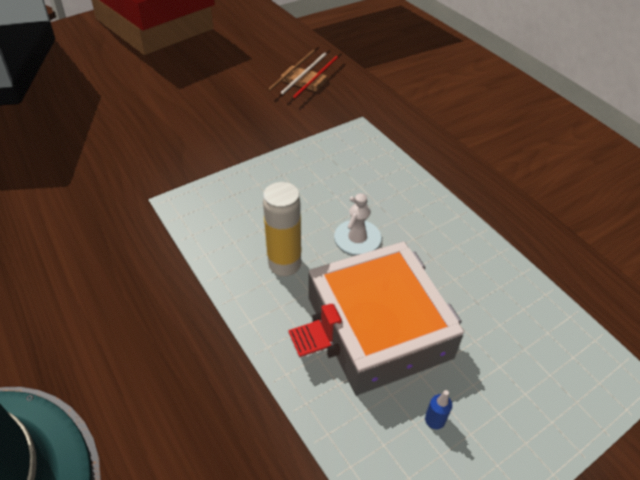

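The top picture shows the box turned slightly, with its lid corners near (361,185), (466,207), (449,303) and (338,281). The paddle's end is near (384,326). The can, at (284,275), and the figure, at (300,198), stand on the left; the bottle, at (493,263), is on the right. I'll enlarge it to read the corners more closely.

Run:
```python
import cv2
a=cv2.imread("pics/top0.png")[175:340,325:485]
cv2.imwrite("pics/crop.png",cv2.convertScaleAbs(cv2.resize(a,None,fx=3.6,fy=3.6,interpolation=cv2.INTER_CUBIC),alpha=1.5,beta=15))
```

```text
(no output)
```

View pics/crop.png

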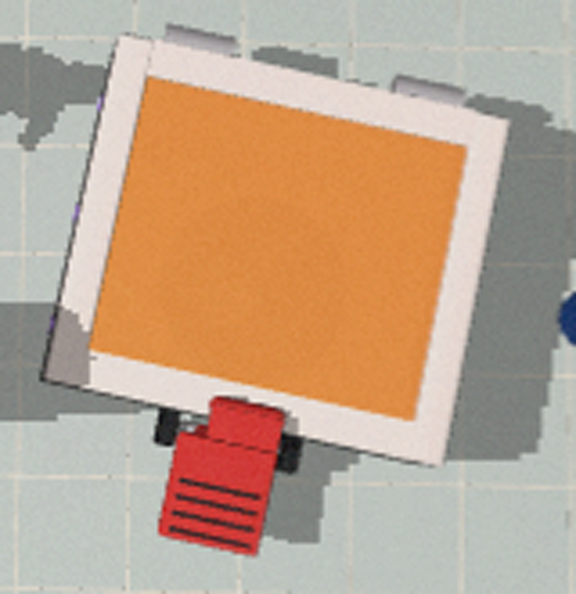

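In the crop the lid-top corners are at (118,35), (509,120), (442,465) and (44,376). The paddle's outer corners are at (160,533) and (257,555).

```bash
cat > h.py <<'E'
import numpy as np,cv2
from bench import arm
from scipy.optimize import least_squares
def proj(n,X):
    c=arm.calibration(n);K=np.array([[c['fx'],0,c['cx']],[0,c['fy'],c['cy']],[0,0,1]])
    return cv2.projectPoints(np.array(X,float).reshape(-1,3),cv2.Rodrigues(c['R'])[0],c['t'],K,c['D'])[0].reshape(-1,2)
def back(n,uv,z):
    f=lambda p:(proj(n,[[p[0],p[1],z]])-uv).ravel()
    return least_squares(f,[600,0]).x
E
python3 - <<'E'
from h import *
P=np.array([[118,35],[509,120],[442,465],[44,376],[160,533],[257,555]])/3.6+[325,175]
L=np.array([[75,85,69],[75,-85,69],[-75,-85,69],[-75,85,69],[-129,22,37],[-129,-22,37]],float)
def W(p,L):
    c,s=np.cos(p[2]),np.sin(p[2]);L=np.atleast_2d(L)
    return np.c_[p[0]+c*L[:,0]-s*L[:,1],p[1]+s*L[:,0]+c*L[:,1],L[:,2]]
r=least_squares(lambda p:(proj("top",W(p,L))-P).ravel(),[600,-100,-.2])
p=r.x;print(p,r.fun.round(1).reshape(-1,2).tolist())
S=proj("side",W(p,L));print("side pred",S.round().tolist())
for n,q in dict(pad=[-115,0,37],edge=[-75,0,65],hinge=[75,0,60.5]).items():print(n,W(p,q).round(1))
for n,uv,z in(("can",(284,275),150),("fig",(301,200),5),("bot",(490,263),40)):
    print(n,back("top",np.array(uv,float),z).round())
E
```

```text
[ 5.49312961e+02 -5.50734876e+01 -1.93693662e-01] [[-0.1, -1.2], [0.6, -1.0], [0.5, 0.5], [-0.5, 0.7], [-0.8, 0.5], [0.2, 0.5]]
side pred [[403.0, 240.0], [464.0, 330.0], [358.0, 369.0], [307.0, 268.0], [287.0, 329.0], [298.0, 355.0]]
pad [[436.5 -32.9  37. ]]
edge [[475.7 -40.6  65. ]]
hinge [[622.9 -69.5  60.5]]
can [496. 115.]
fig [623. 103.]
bot [ 524. -197.]
```

Call:
carry_out:
  rows:
    - [0.064,-0.071,0,0,0,0.024]
    - [0.128,-0.142,0,0,0,0.048]
    - [0.192,-0.2125,0,0,0,0.072]
    - [0.256,-0.283,0,0,0,0.096]
    - [0.32,-0.354,0,0,0,0.12]
    - [0.384,-0.425,0,0,0,0.144]
    - [0.448,-0.496,0,0,0,0.168]
    - [0.512,-0.567,0,0,0,0.192]
    - [0.576,-0.6375,0,0,0,0.216]
    - [0.64,-0.708,0,0,0,0.24]
    - [0.704,-0.779,0,0,0,0.264]
    - [0.768,-0.85,0,0,0,0.2865]
  grip: 0

```text
clock: 1.6
eef_pos: [431.9, -30.7, 242.3]
eef_rot: [3.142, 0.0, -0.196]
contact_force: [1.3, -0.6, -0.3]
opening: -0.0
grasp_force: 0.0
```

Call:
carry_out:
  rows:
    - [0,0,0.08,0,0,0]
    - [0,0,0.16,0,0,0]
    - [0,0,0.24,0,0,0]
    - [0,0,0.32,0,0,0]
    - [0,0,0.36,0,0,0]
    - [0,0,0.37,0,0,0]
    - [0,0,0.37,0,0,0]
    - [0,0,0.37,0,0,0]

```text
clock: 2.6
eef_pos: [432.3, -32.2, 58.1]
eef_rot: [-3.142, -0.001, -0.194]
contact_force: [0.4, 0.2, 0.2]
opening: 0.0
grasp_force: 0.0
```

Run:
```python
from h import *
a=arm.capture("side")[200:400,240:480];b=arm.capture("top")[170:350,320:500]
r=lambda x,w:cv2.convertScaleAbs(cv2.resize(x,(w,450)),alpha=1.5,beta=15)
cv2.imwrite("pics/p1.png",np.hstack([r(a,400),r(b,400)]))
```

```text
(no output)
```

View pics/p1.png

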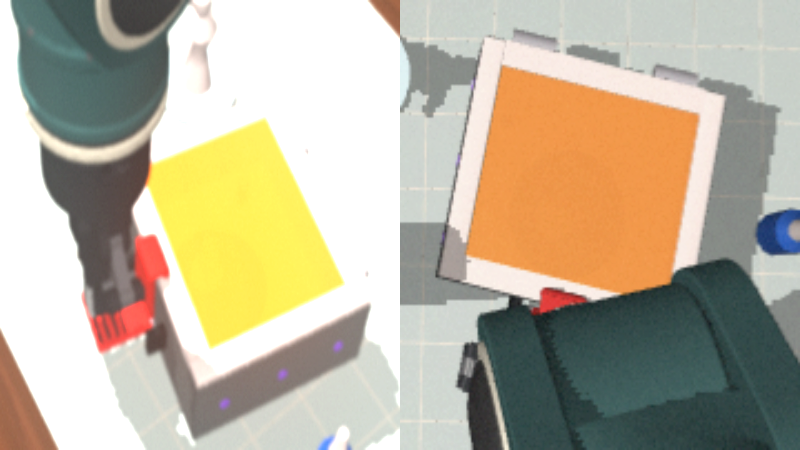

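The side crop shows the closed fingertips over the ribbed part of the paddle at about (105,300), clear of the lid. Next I press.

Call:
carry_out:
  rows:
    - [0,0,0.01,0,0,0]
    - [0,0,0.02,0,0,0]
    - [0,0,0.028,0,0,0]
    - [0,0,0.036,0,0,0]
    - [0,0,0.042,0,0,0]
    - [0,0,0.046,0,0,0]
    - [0,0,0.046,0,0,0]

```text
clock: 3.58
eef_pos: [431.8, -32.2, 34.2]
eef_rot: [-3.142, -0.0, -0.194]
contact_force: [-1.1, -0.6, 4.3]
opening: 0.2
grasp_force: 2.3
```

Run:
```python
from h import *
a=arm.capture("side")[200:400,240:480]
cv2.imwrite("pics/p2.png",cv2.resize(a,(540,450)))
```

```text
(no output)
```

View pics/p2.png

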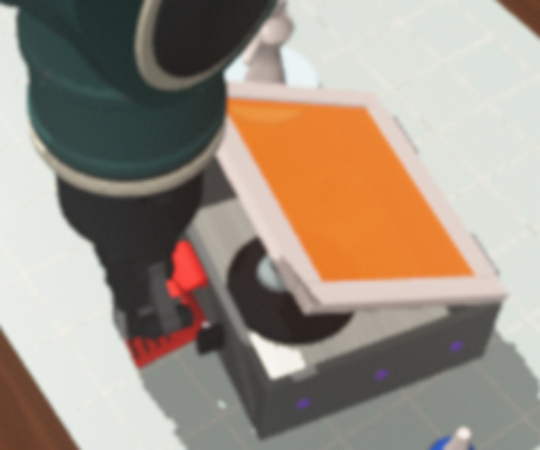

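The lid has sprung up and its front edge is clear of the hand. I'll let go of the tab by going straight up, then backing off a little.

Call:
carry_out:
  rows:
    - [0,0,0,0,0,0]
    - [0,0,0,0,0,0]
    - [0,0,-0.02,0,0,0]
    - [0,0,-0.05,0,0,0]
    - [-0.01,0,-0.09,0,0,0]
    - [-0.02,0,-0.13,0,0,0]
    - [-0.02,0,-0.16,0,0,0]
    - [-0.02,0,-0.16,0,0,0]

```text
clock: 4.62
eef_pos: [422.8, -30.4, 115.5]
eef_rot: [-3.142, -0.002, -0.195]
contact_force: [0.2, 0.3, -0.3]
opening: -0.1
grasp_force: 0.0
```

Run:
```python
from h import *
a=arm.capture("side")[200:400,240:480]
cv2.imwrite("pics/p3.png",cv2.resize(a,(540,450)))
```

```text
(no output)
```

View pics/p3.png

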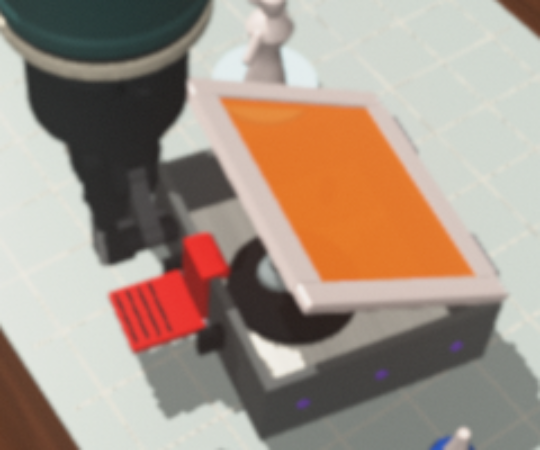

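The tab is back up, with its paddle at (155,310) level again, and the lid rests half-way. Next I bring the fingers to the lid edge and follow its arc.

Call:
carry_out:
  rows:
    - [0.04,0,0,0,0,0]
    - [0.08,0,0,0,0,0]
    - [0.105,0,0,0,0,0]
    - [0.12,0,0,0,0,0]
    - [0.13,0,-0.015,0,0,0]
    - [0.142,0,-0.035,0,0,0]
    - [0.158,0,-0.057,0,0,0]
    - [0.172,0,-0.073,0,0,0]
    - [0.187,0,-0.087,0,0,0]
    - [0.202,0,-0.099,0,0,0]
    - [0.202,0,-0.099,0,0,0]

```text
clock: 6.05
eef_pos: [521.7, -49.8, 164.1]
eef_rot: [-3.141, -0.001, -0.194]
contact_force: [-2.4, 0.1, 1.5]
opening: -0.4
grasp_force: 0.8
```

Run:
```python
from h import *
a=arm.capture("side")[180:380,240:480]
cv2.imwrite("pics/p4.png",cv2.resize(a,(540,450)))
```

```text
(no output)
```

View pics/p4.png

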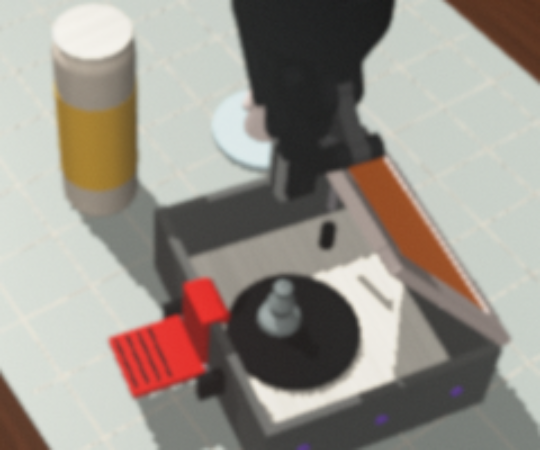

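The fingertip at (295,185) is pushing the lid edge, the lid is well past the pin, and the box has not moved. I continue.

Call:
carry_out:
  rows:
    - [0.025,0,-0.018,0,0,0]
    - [0.05,0,-0.032,0,0,0]
    - [0.078,0,-0.044,0,0,0]
    - [0.106,0,-0.054,0,0,0]
    - [0.135,0,-0.06,0,0,0]
    - [0.16,0,-0.064,0,0,0]
    - [0.18,0,-0.065,0,0,0]
    - [0.2,0,-0.065,0,0,0]
    - [0.218,0,-0.065,0,0,0]
    - [0.23,0,-0.065,0,0,0]
    - [0.236,0,-0.065,0,0,0]
    - [0.236,0,-0.065,0,0,0]

```text
clock: 7.6
eef_pos: [636.8, -72.5, 196.2]
eef_rot: [-3.142, 0.0, -0.194]
contact_force: [0.1, -0.2, 0.4]
opening: -0.1
grasp_force: 0.0
```

Run:
```python
from h import *
a=arm.capture("side")[140:380,240:528]
cv2.imwrite("pics/p5.png",cv2.resize(a,(540,450)))
```

```text
(no output)
```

View pics/p5.png

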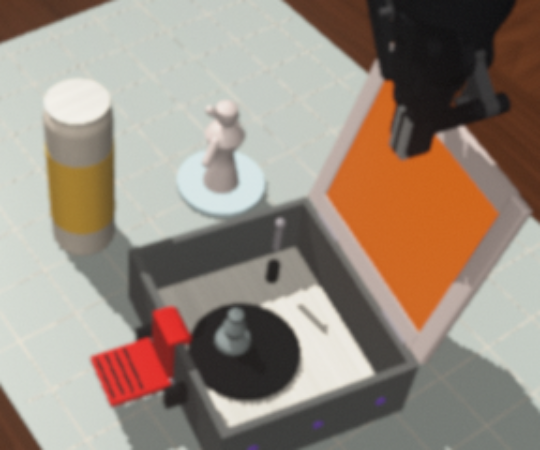

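The lid is past upright and leans back away from the fingers, with no contact force left. I back away and check that it stays.

Call:
carry_out:
  rows:
    - [-0.03,0,0,0,0,0]
    - [-0.08,0,-0.02,0,0,0]
    - [-0.14,0,-0.06,0,0,0]
    - [-0.22,0,-0.1,0,0,0]
    - [-0.3,0,-0.14,0,0,0]
    - [-0.38,0,-0.16,0,0,0]
    - [-0.38,0,-0.16,0,0,0]
    - [-0.38,0,-0.16,0,0,0]
    - [-0.38,0,-0.16,0,0,0]
    - [-0.38,0,-0.16,0,0,0]
    - [-0.38,0,-0.16,0,0,0]
    - [-0.38,0,-0.16,0,0,0]

```text
clock: 9.15
eef_pos: [450.5, -35.8, 276.2]
eef_rot: [-3.141, 0.0, -0.194]
contact_force: [0.5, -0.6, -0.6]
opening: 0.1
grasp_force: 0.0
```

Call:
carry_out:
  rows:
    - [0,0,0,0,0,0]
    - [0,0,0,0,0,0]
    - [0,0,0,0,0,0]
    - [0,0,0,0,0,0]
    - [0,0,0,0,0,0]
    - [0,0,0,0,0,0]
    - [0,0,0,0,0,0]
    - [0,0,0,0,0,0]
    - [0,0,0,0,0,0]
    - [0,0,0,0,0,0]
    - [0,0,0,0,0,0]
    - [0,0,0,0,0,0]

```text
clock: 10.65
eef_pos: [450.4, -35.8, 276.3]
eef_rot: [-3.142, 0.0, -0.194]
contact_force: [0.5, -0.1, 0.6]
opening: -0.3
grasp_force: 0.0
```

Run:
```python
from h import *
a=arm.capture("side")[140:430,240:588]
cv2.imwrite("pics/p6.png",cv2.resize(a,(648,540)))
p=[549.3,-55.07,-.1937];c,s=np.cos(p[2]),np.sin(p[2])
for th in(1.7,1.85):
  for y in(85,-85):
    x=75-150*np.cos(th);z=60.5+150*np.sin(th)
    print(th,y,((proj("side",[[p[0]+c*x-s*y,p[1]+s*x+c*y,z]])-[240,140])*648/348).round())
```

```text
1.7 85 [[352.  42.]]
1.7 -85 [[491. 214.]]
1.85 85 [[378.  40.]]
1.85 -85 [[519. 209.]]
```

View pics/p6.png

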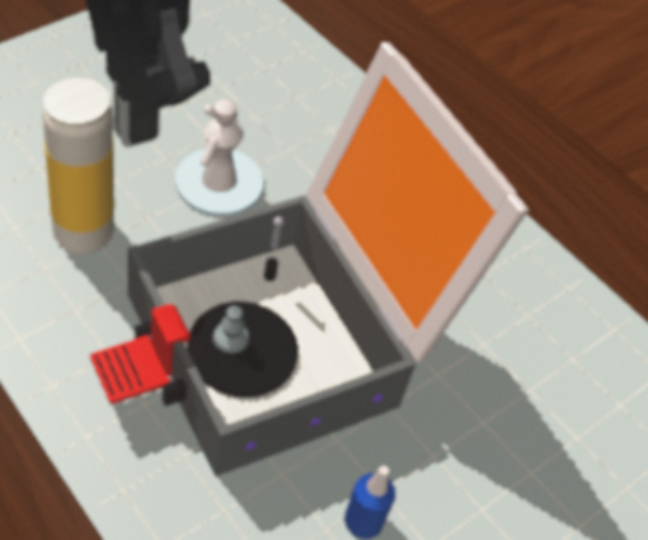

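The lid's front corners, at about (382,45) and (518,210), match the 1.85 rad prediction, so it rests open on its stop. The box and bystanders have not moved, and the hand is clear.

```bash
python3 -c "
from bench import arm
print(arm.job_done())"
```

```text
the job is handed in; nothing more can be done
None
```

The curing box is open: I pressed and let go of the tab, then pushed the lid back until it rested on its stop; the box and bystanders have not visibly moved, and the job was handed in at about 11 s.

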